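# Fish out the dropped module and seal the spares case

### The job

An orange relay module has dropped into the narrow gap between the grey spares case and the blue bins. Take the yellow-handled hook from its rack, draw the module out of the gap with it towards you, and hang the hook back on the rack; lay the module in the case, close the lid and turn the red T-handle fully home so that the lid is drawn down tight on its gasket. Leave everything else, the green module in the case included, where it is.

Things in the scene. Friction and masses are not known exactly. Their poses are not given: they have to be found in the camera images.
- case: Grey steel spares case, fixed, open side up. Origin: centre of its underside on the bench; x along its 190 mm length (away from the robot; small yaws only), y across its 200 mm width, z up. Outer walls at x = +-95, y = +-100 mm, 5 mm thick, rim 105 mm high. Inside, a fixed foam floor 45 mm above the bench carries the modules.
- gap_mouth (a point): On the bench, about mid-gap, at the robot's end of the gap (case frame: x = -95, y = -118 mm). The gap, 33 to 39 mm wide, runs from here 190 mm along the case's +x, between the case's -y wall and the bins; open above and at both ends, the bench is its floor.
- hinge_line (a point): Middle of the lid's hinge line, which runs along the case's x at y = +100, z = 105 mm of the case frame. The lid is 190 mm by 200 mm, underside 4 mm and outer face 12 mm off the hinge line. At angle q the free edge of its outer face lies at y = 100 - 200 cos q + 12 sin q, z = 105 + 200 sin q + 12 cos q (mm, case frame).
- lid (a joint): Lid angle, rad: 0 = drawn tight, grows as it opens, to 1.75. It starts at 1.3 to 1.55 and stays there by hinge friction (0.4 N m); below about 0.6 it sinks shut slowly by its weight (0.45 kg). Shut but unlatched it rests on the gasket at about 0.025, and springs back there after being pressed down.
- lid_edge (a point): Middle of the free edge (opposite the hinge) of the lid's outer face; the edge is 190 mm long. The lid can be pushed shut with shut fingers on its outer face beside the T-handle.
- gasket_top (a point): Top of the black rubber gasket strip along the -y rim of the case, springy: it stands 10 mm above the rim and is pressed down 6 mm when the lid is tight, which takes about 15 N at the lid's free edge.
- catch (a point): Steel catch for the latch's pawl, sticking 17 mm inwards from the case's -y wall, from 12 mm before to 27 mm behind this point along x, underside 97.5 mm up. The pawl passes it freely while the T-handle is below 0.4 rad; if it is turned further with the lid up, the pawl lands on top.
- latch (a joint): T-handle angle, rad: 0 = released (bar along the case's x), grows clockwise seen from outside the lid (from above when shut) to the stop at 1.5 = home (bar across, nearly along y). Starts at 0 to 0.3. With the lid resting on the gasket, turning draws it down between about 0.6 and 1.4, with up to 0.3 N m; past 1.4 it stays by itself.
- latch_bar (a point): Centre of the red T-bar: 64 mm long (point's x), 14 mm wide (its y), 14 mm high (its z, outward from the lid). It is 30 mm above the lid's outer face, 160 mm from the hinge line (40 mm from the free edge), half-way along the lid. Below it a 16 mm stem and a 40 mm round plate 4 mm high.
- bins: Two blue stock bins, full, fixed: 190 mm along x, 105 mm along y, 110 mm high. Origin: centre of the underside. The +y face (52.5 mm from the origin) is the other side of the gap, parallel to the case.
- module_mid (a point): Centre of the dropped orange relay module, a 40 to 85 g block 40 mm (x) by 22 mm (y) by 22 mm high; it lies flat on the bench in the gap, its x nearly along the gap.
- hook_grip (a point): Centre of the hook's yellow grip, 16 mm square, 60 mm high, upright. Under it a black flange 34 mm square, 6 mm thick, underside 36 mm below this point, by which it hangs. On the same axis an 8 mm steel rod goes down to 166 mm below this point (lowest), bent there square into an 8 mm thick foot reaching 18 mm from the axis along the point's +y. 100 g.
- rack_slot (a point): Point where the hook hangs in its fixed rack, at the height of the tine tops (150 mm above the bench): a fork of two 12 mm wide tines, 18 mm apart. The slot runs along the point's y, open 25 mm away at +y; the 44 mm wide post is at the -y end, no higher than the tines. The hook lifts straight up with its foot along the slot.
- spare: Green relay module of the same size as the orange one, already lying in the case; origin: centre of its underside. Leave it.
- tape: Roll of brown tape, 84 mm wide, 24 mm high, lying flat; leave it. Origin: centre of its underside.
- cleaner: White spray can, 56 mm across, 150 mm high, upright; leave it. Origin: centre of its underside.
- mug: Blue mug, 80 mm across, 90 mm high; leave it. Origin: centre of its underside.
- carton: Small carton 90 by 60 by 50 mm high; leave it. Origin: centre of its underside.
- driver: Screwdriver with a blue handle, 180 mm, lying; leave it. Origin: about its middle.
- tray: Loose blue tray 120 by 90 by 50 mm; leave it. Origin: centre of its underside.
Not all that is in view belongs to the job. There is more than one size of the part that bears hook_grip; the job needs the middle-sized.

How it is judged (in metres and radians):
On the way, in this order (a step that is already met when the one before it is completed fails the run):
1. the hook bears on the module in the gap (contact force between hook and module above 0.05 N and x of module_mid in the frame of case above -0.06 m and y of module_mid in the frame of case below -0.1 m).
2. the module has been drawn out of the gap at the robot's end, still on the bench (x of module_mid in the frame of case below -0.115 m and height (world z) of module_mid below 0.03 m).
3. the module lies in the case, let go (x of module_mid in the frame of case between -0.09 and 0.09 m and y of module_mid in the frame of case between -0.095 and 0.095 m and z of module_mid in the frame of case between 0.045 and 0.075 m and contact force between the fingers and module below 0.05 N and linear speed of module below 0.05 m/s), for 0.2 s.
4. the lid is down on its gasket (value of joint lid below 0.06 rad), for 0.1 s.
At the end, for the whole second after the job is handed in: The lid is drawn tight (lid angle below 0.012 rad) with the T-handle home (above 1.35 rad); the orange module lies on the foam floor inside the case; the hook hangs at rest on its rack, upright (within 0.15 rad), within 30 mm of the rack point and at its hanging height within 10 mm (value of joint lid below 0.012 rad and value of joint latch above 1.35 rad and x of module_mid in the frame of case between -0.09 and 0.09 m and y of module_mid in the frame of case between -0.095 and 0.095 m and z of module_mid in the frame of case between 0.045 and 0.075 m and linear speed of module below 0.03 m/s and horizontal distance between hook_grip and rack_slot below 0.03 m and height (world z) of hook_grip between 0.176 and 0.196 m and angle between hook_grip's own z axis and vertical below 0.15 rad and linear speed of hook below 0.05 m/s); the robot touches nothing.
It fails at once if the fingers touch the module while it is in the gap (contact force between the fingers and module above 0.3 N and x of module_mid in the frame of case above -0.085 m and y of module_mid in the frame of case below -0.1 m and height (world z) of module_mid below 0.1 m).
It fails at once if the green module in the case is moved by more than 40 mm (distance of spare from where it was at the start of the episode above 0.04 m).
It fails at once if another loose thing on the bench is moved by more than 30 mm (distance of any of tape, cleaner, mug, carton, driver, tray from where it was at the start of the episode above 0.03 m).
It also fails if it takes over 72 s, if anything falls off the work surface, if the arm or the gripper's body presses on something with over 40 N, if the wrist force passes 120 N, or if a joint passes its speed limit or range.

### The arm

A 6-joint arm with a two-finger parallel gripper is mounted at the origin on the work surface. World frame = base frame: x ahead of the robot, y to its left, z up, the work surface at z = 0. Lengths are in mm, angles in rad, forces in N, time in s.
With the tool pointing down it reaches from about 275 to 1000 mm from the base axis. Payload 8.4 kg.
Tool frame: the origin (TCP) lies midway between the tips of the shut fingers; the grasp point (between the pads) lies 19 mm behind it; z points along the fingers, y is the direction in which the jaws open and shut (so a half turn about z gives the same grasp; the last joint's range is limited). The gripper opens to 85 mm and grips with 20 to 120 N. Pads are 22 mm wide; open, the fingers measure 114 mm over their backs; the gripper's body (76 mm by 85 mm) begins 54 mm behind the grasp point. The pads swing forward as they close: fully open they stand 13 mm farther back than shut.
Start: joints at [-1.331, 0.353, 1.633, -0, 1.155, -0.002], TCP at [149.655, -606.821, 231.281] pointing down, gripper open.
Joint ranges: [-2.63, 2.63], [-0.92, 2.1], [0.06, 2.66], [-1.3, 4.44], [0, 2.69], [-3.02, 3.02]. Speed limits (rad/s): [2.22, 2.22, 2.79, 3.14, 3.14, 3.14].

### API

Orientations are given as [roll, pitch, yaw] about the fixed x, y, z axes, in that order (R = Rz(yaw) Ry(pitch) Rx(roll)).
In Python, from rig import * gives the robot as it stands.
- The arm moves only by the tool play_rows, never from a script. Its argument "moves" is a list of rows, each a list of 3 entries, a list of its own where there are three numbers: the shift along the tool's x, y, z in m, then the turn, a rotation vector about the tool's x, y, z in rad, then the opening in per cent of the stroke, from 0 (shut) to 100 (fully open). In form: [[[x, y, z], [rx, ry, rz], fingers], ...]. A call has 1 to 20 rows; each row shifts and turns the commanded pose from where the row before left it, along the tool's axes as they then stand; what a row does not reach is not made up. A row lasts 1/10 s, in which the tool goes at most 50 mm and 8.59 degrees, less where a joint would pass 70% of its speed; a pose out of reach is approached as far as the arm can. A call is refused whole if a number of a shift passes 0.05 or a number of a turn 0.15, either way. A call with a gripper value outside its range is refused whole. The fingers move at their own pace and stop on an object; "squeeze" is the grip in N (left out, the last holds). Time passes only in rows, so rows that do not move let the fingers close. It gives the time, the measured TCP pose, the force and the opening at its end, in the units of the state.
- sense(): the state, without advancing time (a new reading comes with each control period).
- grab_frame(name): name is "side" or "top" or "wrist"; returns a dict with "pixels" (384x512x3 uint8, red, green, blue), "intrinsics" (3x3 intrinsics, pixels), "R" (3x3) and "t" (3): a world point X has camera coordinates R X + t. Camera axes: x right, y down, z forward; pixel columns grow to the right and rows downward; lengths in mm; the calibration is good to about 2 mm. A picture is of the moment at which its call begins. There is no depth.
- sign_off(): hands the job in, once; it reports no verdict.
The state is a dict: "clock": time; "qpos": joint angles; "qvel": joint speeds; "joint_efforts": joint torques, N m; "eef_pos": TCP position; "tcp_rot": TCP orientation; "contact_force": force on the tool from outside, world axes, zero at the start; "wrist_torque": the same for the moment, N m; "opening": opening from 0.0 (shut) to 1.0 (fully open).
Only numpy, scipy, OpenCV 4.12 (cv2) and the standard library are available. Lean on these libraries where they do the work, as an engineer would, in place of code of your own. Each camera call takes 0.05 s, during which the arm holds its last target. There are 200 camera calls.

## Working session

There is one attempt and no reset: what is moved stays moved. The work goes in short steps, Python scripts to look and compute and a tool call to move; the robot and the scene stay as the last step left them, time stands still between calls to the robot, and variables do not carry over. Pictures are saved under pics/ and viewed, about 8 in all and at most 12, crops included, and the job is handed in when it is done.

Besides the shell and the picture viewer there is one more tool, called after ">>>" as name([rows], argument=value, ...), one row to a line, values as JSON. play_rows: Moves the arm, as the interface text tells. Its arguments: {"type":"object","properties":{"moves":{"type":"array"},"squeeze":{"type":"number"}},"required":["moves"]}

```bash
mkdir -p pics; ls
cat > h.py <<'E'
from rig import *
import numpy as np, cv2, pickle
def snap(n,f):
    d=grab_frame(n); cv2.imwrite(f'pics/{f}.png',d['pixels'][:,:,::-1]); pickle.dump(d,open(f'pics/{f}.pkl','wb')); return d
def load(f): return pickle.load(open(f'pics/{f}.pkl','rb'))
def ray(d,u,v):
    K,R,t=map(np.array,(d['intrinsics'],d['R'],d['t'])); t=t.ravel()
    o=-R.T@t; r=R.T@np.linalg.inv(K)@np.array([u,v,1.]); return o,r/np.linalg.norm(r)
def onz(d,u,v,z):
    o,r=ray(d,u,v); return o+r*(z-o[2])/r[2]
def proj(d,X):
    K,R,t=map(np.array,(d['intrinsics'],d['R'],d['t'])); c=R@np.array(X,float)+t.ravel(); p=K@c; return p[:2]/p[2]
def tri(*rs):
    A=np.zeros((3,3));b=np.zeros(3)
    for o,r in rs:
        P=np.eye(3)-np.outer(r,r);A+=P;b+=P@o
    return np.linalg.solve(A,b)
E
python3 - <<'E'
from h import *
a=snap('top','top0');b=snap('side','side0');snap('wrist','wrist0')
for d in (a,b): print(np.round(d['intrinsics'],1).tolist(),np.round(-np.array(d['R']).T@np.array(d['t']).ravel()),np.round(d['R'],2).tolist())
print(sense())
t=cv2.imread('pics/top0.png');cv2.imwrite('pics/top0b.png',cv2.resize(t,(800,600),interpolation=cv2.INTER_CUBIC))
t=cv2.imread('pics/side0.png');cv2.imwrite('pics/side0b.png',cv2.resize(t,(800,600),interpolation=cv2.INTER_CUBIC))
E
```

```text
pics
[[378.3, 0.0, 258.8], [0.0, 378.3, 194.9], [0.0, 0.0, 1.0]] [ 395.  -25. 1240.] [[-0.02, -1.0, -0.02], [-1.0, 0.02, -0.08], [0.08, 0.02, -1.0]]
[[354.8, 0.0, 254.6], [0.0, 354.8, 194.6], [0.0, 0.0, 1.0]] [ 382. -721.  974.] [[0.99, -0.13, 0.02], [-0.09, -0.77, -0.64], [0.1, 0.63, -0.77]]
{'clock': 0.15, 'qpos': array([-1.33138992e+00,  3.53545892e-01,  1.63394999e+00,  1.44155724e-05,
        1.15520531e+00, -2.39932829e-03]), 'qvel': array([-0.00057107, -0.00292804, -0.00202193, -0.00022451, -0.00147523,
        0.00093039]), 'joint_efforts': array([ 2.27939868e-04, -6.05636644e+01, -3.42338026e+01, -2.02903243e-05,
        6.05705311e-03, -2.44251373e-05]), 'eef_pos': array([ 149.57916492, -606.46440275,  230.70434061]), 'tcp_rot': array([-3.14048416e+00, -1.58417206e-05,  2.41799903e-01]), 'contact_force': array([-0.0769155 ,  0.37106906, -0.51664127]), 'wrist_torque': array([-0.03080915,  0.03654473, -0.01448495]), 'opening': 0.9989790874785656}
```

View pics/top0b.png

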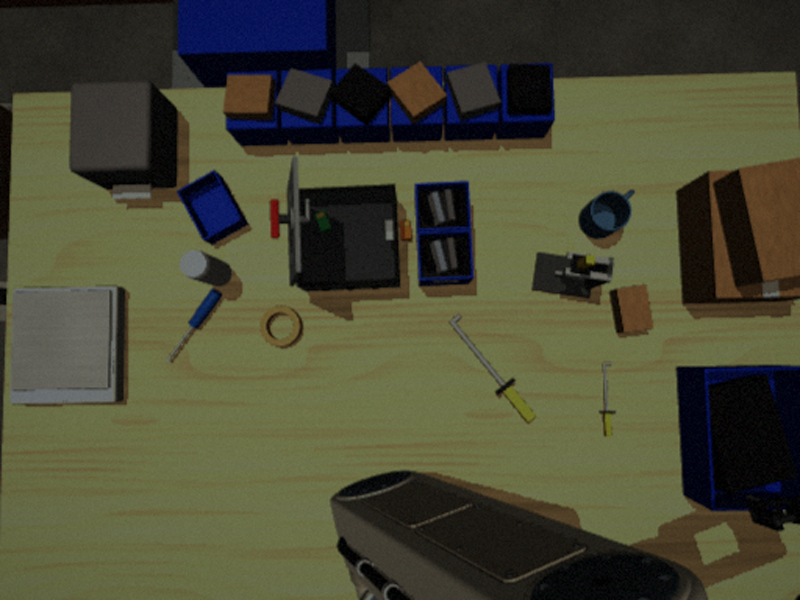

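View pics/side0b.png

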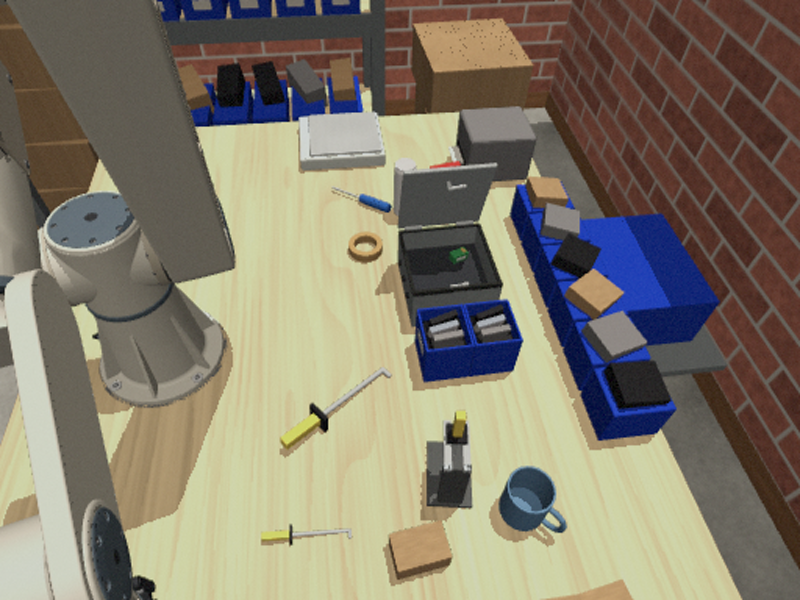

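Seen in `top0b`/`side0b`: the candidates for the hook are the large one lying at top (500,375), the small one lying at (607,400), and the one hanging in the rack at (590,262). Middle-sized should be the one in the rack. The orange module is in the gap at top (406,230), the case centre at (347,237), the bins at (444,232). A close crop comes next.

Run:
```python
from h import *
a=load('top0')['pixels'][:,:,::-1];b=load('side0')['pixels'][:,:,::-1]
def c(i,x0,y0,w,h,W,H):
    return cv2.resize(np.clip(i[y0:y0+h,x0:x0+w].astype(float)*1.5,0,255).astype('uint8'),(W,H),interpolation=cv2.INTER_CUBIC)
# side crop (265,250,50x75) ; top rack (335,150,64x48); top case (165,95,140x95)
A=c(a,335,150,64,48,400,300);B=c(b,255,250,80,60,400,300);C=c(a,165,95,140,105,400,300);D=c(b,245,95,100,75,400,300)
cv2.imwrite('pics/comp.png',np.vstack([np.hstack([A,B]),np.hstack([C,D])]))
```

```text
(no output)
```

View pics/comp.png

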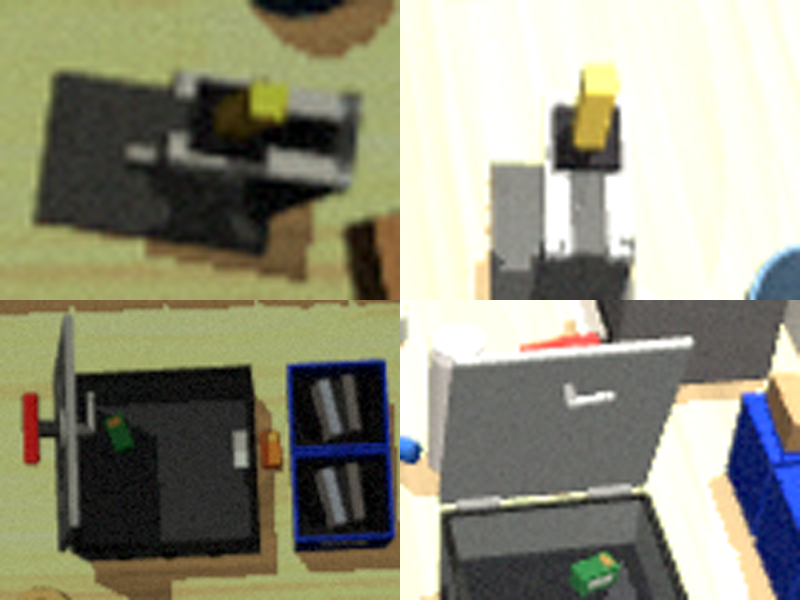

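The crop shows the slot open toward image-left (+y), the post at the right end, and the foot tip showing at crop (140,153), so it also points to +y. The racked hook is in size between the two lying ones. The orange module is mid-gap at crop (271,448) and the T-bar at (30,428).

Run:
```python
from h import *
a=load('top0');b=load('side0')
def blobs(d,lo,hi,minA=4):
    hsv=cv2.cvtColor(d['pixels'],cv2.COLOR_RGB2HSV);m=cv2.inRange(hsv,lo,hi)
    n,l,s,c=cv2.connectedComponentsWithStats(m)
    return [(s[i].tolist(),np.round(c[i],1).tolist()) for i in range(1,n) if s[i][4]>=minA],m
for nm,d in(('top',a),('side',b)):
    print(nm,'Y',blobs(d,(24,170,80),(34,255,255),12)[0])
    print(nm,'O',[x for x in blobs(d,(8,170,80),(20,255,255),8)[0]][:12])
    print(nm,'R',blobs(d,(0,180,100),(5,255,255),10)[0][:8])
    print(nm,'G',blobs(d,(50,120,40),(80,255,255),5)[0][:8])
# hook axis: lying lengths: grip end to foot (top, px in 800 scale)
s=512/800
for n,p,q in(('large',(525,410),(456,320)),('small',(607,430),(606,365))):
    P=onz(a,p[0]*s,p[1]*s,8);Q=onz(a,q[0]*s,q[1]*s,8);print(n,P.round(),Q.round(),np.linalg.norm(P-Q).round())
f=400/140
print('case rim corners',[onz(a,165+x/f,95+y/f,105).round(1)[:2].tolist() for x,y in((252,367),(259,552),(72,556))])
_,m=blobs(a,(110,150,40),(130,255,255));m2=np.zeros_like(m);m2[110:190,262:308]=m[110:190,262:308]
cs=max(cv2.findContours(m2,0,1)[0],key=cv2.contourArea)
r=cv2.minAreaRect(cs);print(r);print([onz(a,*p,110).round(1)[:2].tolist() for p in cv2.boxPoints(r)])
# rack tines tips/corners, crop scale 6.25
for p in((175,72),(362,92),(185,160),(350,185),(270,100),(268,122)):print(p,onz(a,335+p[0]/6.25,150+p[1]/6.25,150).round(1)[:2])
print('foot',onz(a,335+128/6.25,150+153/6.25,24).round(1))
```

```text
top Y [([375, 164, 6, 5, 25], [377.4, 165.8]), ([323, 247, 19, 23, 136], [332.0, 258.1]), ([387, 265, 4, 14, 49], [388.6, 271.2])]
top O [([256, 141, 7, 12, 49], [259.8, 147.0])]
top R [([173, 128, 5, 23, 82], [175.2, 139.6])]
top G [([203, 138, 8, 9, 38], [206.8, 142.2])]
side Y []
side O []
side R []
side G [([288, 159, 12, 10, 54], [291.7, 162.9])]
large [ 267. -246.    8.] [ 455. -110.    8.] 232.0
small [ 224. -412.    8.] [ 356. -416.    8.] 132.0
case rim corners [[397.2, 13.7], [206.3, 10.2], [205.6, 204.3]]
((283.7488708496094, 147.72625732421875), (62.405479431152344, 34.342041015625), 87.27368927001953)
[[718.2, -29.1], [720.5, -133.4], [529.8, -136.7], [527.3, -33.8]]
(175, 72) [ 569.2 -309.2]
(362, 92) [ 557.8 -394.8]
(185, 160) [ 528.1 -312.1]
(350, 185) [ 514.7 -387.2]
(270, 100) [ 555.1 -352.4]
(268, 122) [ 544.9 -351. ]
foot [ 547.7 -316.2   24. ]
```

Run:
```python
from h import *
a=load('top0');b=load('side0')
f=400/140
print('case rim corners',[onz(a,165+x/f,95+(y)/f,z).round(1)[:2].tolist() for x,y,z in((250,67,115),(258,252,115),(72,256,105))])
print('grip top',onz(a,377.9,165.8,216).round(1))
print('module',onz(a,259.8,147,18).round(1))
print('tbar',onz(a,175.2,139.6,265).round(1)); print('spare',onz(a,206.8,142.2,67).round(1))
hsv=cv2.cvtColor(b['pixels'],cv2.COLOR_RGB2HSV)
for u,v in((291,268),(296,263),(285,105)):print(hsv[v,u])
print('side grip top',onz(b,255+(600-400)/5,250+78/5,216).round(1))
l=lambda x,y:ray(b,245+x/4,95+(y-300)/4)
s=lambda x,y:ray(a,165+x/f,95+(y-300)/f)
print('lid edge far',tri(l(690,340),s(68,318)).round(1),'near',tri(l(437,358),s(64,550)).round(1))
print('rim near', )
print('tbar tri',tri(l(560-400+0,345),s(30,428)).round(1))
```

```text
case rim corners [[714.5, 9.2], [517.1, 4.7], [518.4, 202.1]]
grip top [ 546.  -331.8  216. ]
module [646.3  -9.8  18. ]
tbar [620.7 208.8 265. ]
spare [655.7 156.3  67. ]
[ 25 138 102]
[ 31 123 210]
[  2 181 200]
side grip top [ 546. -332.  216.]
lid edge far [818.7  86.4 365.5] near [626.7  83.6 390. ]
rim near
tbar tri [618.4 206.2 272.4]
```

>>> play_rows([
  [[0,0,0],[0,0,-0.15],100],
  [[0,0,0],[0,0,-0.15],100],
  [[0,0,0],[0,0,-0.15],100],
  [[0,0,0],[0,0,-0.15],100],
  [[0,0,0],[0,0,-0.15],100],
  [[0,0,0],[0,0,-0.15],100],
  [[0,0,0],[0,0,-0.15],100],
  [[0,0,0],[0,0,-0.13],100],
  [[0.03,0.032,-0.002],[0,0,0],100],
  [[0.03,0.032,-0.002],[0,0,0],100],
  [[0.03,0.032,-0.002],[0,0,0],100],
  [[0.03,0.032,-0.002],[0,0,0],100],
  [[0.03,0.032,-0.002],[0,0,0],100],
  [[0.03,0.032,-0.002],[0,0,0],100],
  [[0.03,0.032,-0.002],[0,0,0],100],
  [[0.03,0.032,-0.002],[0,0,0],100],
  [[0.03,0.032,-0.002],[0,0,0],100],
  [[0.03,0.032,-0.002],[0,0,0],100],
  [[0.03,0.031,-0.002],[0,0,0],100],
  [[0,0,0],[0,0,0],100],
])

```text
clock: 2.15
eef_pos: [549.5, -329.5, 253.2]
tcp_rot: [3.14, -0.001, 1.426]
contact_force: [0.0, -0.7, 0.2]
opening: 1.0
```

```bash
cat >> h.py <<'E'
from scipy.spatial.transform import Rotation as Ro
def togo(x,y,z,yaw):
    s=sense(); R=Ro.from_euler('xyz',s['tcp_rot']).as_matrix()
    # shift expressed in tool axes at present, and tool-z turn; tilt error
    d=np.array([x,y,z])-s['eef_pos']; T=Ro.from_euler('xyz',[np.pi,0,yaw]).as_matrix()
    rv=Ro.from_matrix(R.T@T).as_rotvec()
    print('t',round(s['clock'],2),'pos',s['eef_pos'].round(1),'rot',s['tcp_rot'].round(3),'F',s['contact_force'].round(1),'open',round(s['opening'],3),'q6',s['qpos'][5].round(2))
    print(' shift in present axes',(R.T@d).round(1),'in final axes',(T.T@d).round(1),'turn',rv.round(3))
E
python3 - <<'E'
from h import *
togo(546,-332,176,1.42)
d=snap('wrist','w1');print((-np.array(d['R']).T@np.array(d['t']).ravel()).round())
i=cv2.imread('pics/w1.png')
hsv=cv2.cvtColor(i,cv2.COLOR_BGR2HSV);m=cv2.inRange(hsv,(22,120,60),(36,255,255))
n,l,s,c=cv2.connectedComponentsWithStats(m)
for k in range(1,n):
    if s[k][4]>80: print(s[k],c[k],onz(d,*c[k],216).round(1))
E
```

```text
t 2.15 pos [ 549.5 -329.5  253.2] rot [ 3.140e+00 -1.000e-03  1.426e+00] F [ 0.  -0.7  0.2] open 1.0 q6 -0.4
 shift in present axes [-3.1 -3.2 77.2] in final axes [-3.  -3.1 77.2] turn [ 0.001 -0.001  0.006]
[ 562. -249.  395.]
[  14   96   52   54 1310] [ 39.31526718 124.40152672] [ 424.3 -241.1  216. ]
[237 191  22  44 873] [247.85681558 213.25887743] [ 548.2 -321.8  216. ]
[ 47 237  28  13 228] [ 60.67982456 243.13157895] [ 406.  -325.4  216. ]
```

View pics/w1.png

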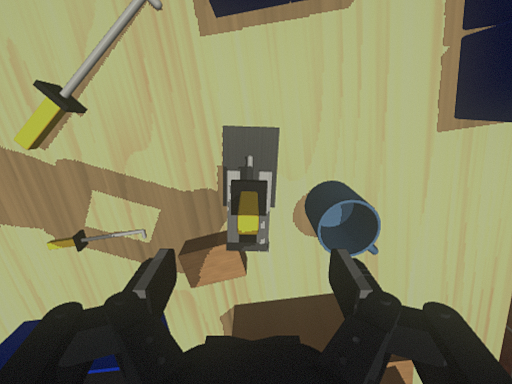

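The wrist view shows the grip top face at about (249,222), square to the image, with its foot pointing up the picture (+y). The slot is aligned with the tool yaw, and mug and carton are clear below the fingers.

Run:
```python
from h import *
d=load('w1');i=d['pixels'];hsv=cv2.cvtColor(i,cv2.COLOR_RGB2HSV)
print(hsv[186:238:3,248,2], hsv[224,232:266])
m=cv2.inRange(hsv,(22,120,185),(36,255,255));m[:, :225]=0
p=cv2.findNonZero(m);print(cv2.boundingRect(p)); r=cv2.minAreaRect(p);print(r,onz(d,*r[0],216).round(1))
```

```text
[ 51  51 109 104 105 107 105 106 107 107 183 183 182 183 181 159  99  50] [[ 30  20 103]
 [ 23  22 106]
 [ 30  19 107]
 [ 20  14 108]
 [ 23  11  95]
 [ 25 139 121]
 [ 27 181 185]
 [ 31 170 186]
 [ 32 164 183]
 [ 32 166 181]
 [ 32 169 181]
 [ 31 166 183]
 [ 32 164 183]
 [ 32 167 182]
 [ 31 167 182]
 [ 32 166 183]
 [ 32 165 182]
 [ 31 164 184]
 [ 31 164 182]
 [ 31 167 182]
 [ 32 167 182]
 [ 31 164 184]
 [ 31 165 182]
 [ 32 165 184]
 [ 32 166 184]
 [ 29 179 177]
 [ 22 150 156]
 [111  18 102]
 [ 30  14 127]
 [ 27  16 174]
 [ 25  17 169]
 [ 25  18 171]
 [ 30  18 158]
 [ 30  23 100]]
(238, 216, 20, 16)
((247.5, 223.5), (15.0, 19.0), 90.0) [ 546.7 -329.8  216. ]
```

>>> play_rows([
  [[-0.002,-0.002,0.02],[0,0,0],100],
  [[0,0,0.02],[0,0,0],100],
  [[0,0,0.02],[0,0,0],60],
  [[0,0,0.02],[0,0,0],50],
  [[0,0,0],[0,0,0],40],
  [[0,0,0],[0,0,0],10],
  [[0,0,0],[0,0,0],0],
  [[0,0,0],[0,0,0],0],
  [[0,0,0],[0,0,0],0],
  [[0,0,0],[0,0,0],0],
], squeeze=60)

```text
clock: 3.2
eef_pos: [543.8, -334.7, 174.3]
tcp_rot: [3.14, 0.001, 1.422]
contact_force: [-0.3, -1.9, 5.6]
opening: 0.177
```

Run:
```python
from h import *
togo(547,-331,172,1.42)
```

```text
t 3.2 pos [ 543.8 -334.7  174.3] rot [3.140e+00 1.000e-03 1.422e+00] F [-0.3 -1.9  5.6] open 0.177 q6 -0.4
 shift in present axes [4.1 2.6 2.3] in final axes [4.1 2.6 2.3] turn [0.001 0.001 0.002]
```

>>> play_rows([
  [[0,0,-0.01],[0,0,0],0],
  [[0,0,-0.025],[0,0,0],0],
  [[0,0,-0.03],[0,0,0],0],
  [[0,0,-0.03],[0,0,0],0],
  [[0,0,-0.03],[0,0,0],0],
  [[0,0,-0.025],[0,0,0],0],
  [[0,0,0],[0,0,-0.085],0],
  [[0,0,0],[0,0,-0.085],0],
  [[0.015,0.008,0],[0,0,0],0],
  [[0.033,0.016,0],[0,0,0],0],
  [[0.035,0.017,0],[0,0,0],0],
  [[0.035,0.017,0],[0,0,0],0],
  [[0.035,0.017,0],[0,0,0],0],
  [[0.035,0.017,0],[0,0,0],0],
  [[0.035,0.017,0],[0,0,0],0],
  [[0.035,0.017,0],[0,0,0],0],
  [[0.033,0.017,0],[0,0,0],0],
  [[0.018,0.01,0],[0,0,0],0],
  [[0,0,0],[0,0,0],0],
  [[0,0,0],[0,0,0],0],
])

```text
clock: 5.2
eef_pos: [689.7, -21.8, 323.1]
tcp_rot: [-3.141, 0.0, 1.592]
contact_force: [0.1, -1.4, -0.4]
opening: 0.177
```

Run:
```python
from h import *
togo(690,-22,323,1.594)
d=snap('wrist','w2');snap('side','s2');snap('top','t2')
i=cv2.imread('pics/w2.png');cv2.imwrite('pics/w2b.png',cv2.resize(i,(800,600)))
```

```text
t 5.2 pos [689.7 -21.8 323.1] rot [-3.141  0.     1.592] F [ 0.1 -1.4 -0.4] open 0.177 q6 -0.05
 shift in present axes [-0.2  0.3  0. ] in final axes [-0.2  0.3  0.1] turn [-0.001  0.    -0.002]
```

View pics/w2b.png

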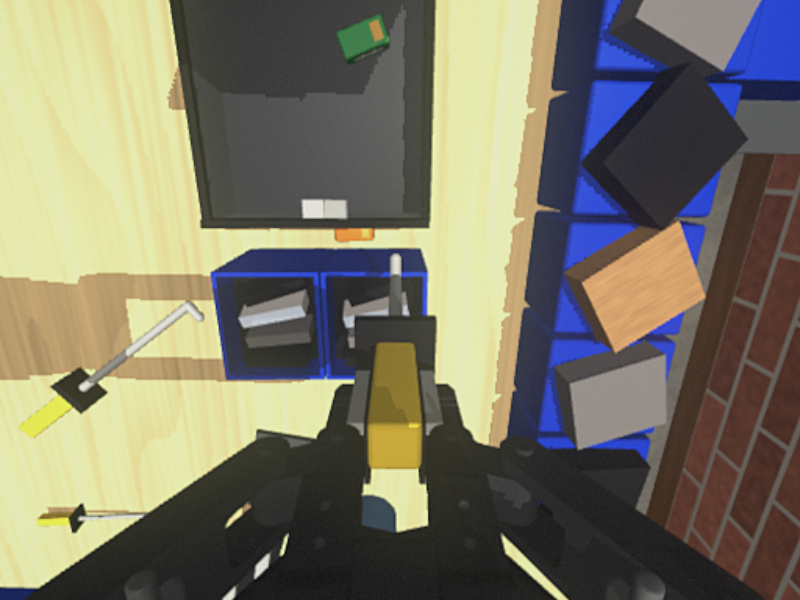

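Wrist view (800-px picture): the hook hangs upright in the jaws, foot tip at (396,258), the case's -y rim corners at (202,226) and (429,226), the bins' top edge at row 272 and the module at (354,235) in the gap. Next I measure these.

Run:
```python
from h import *
d=load('w2');k=.64
def P(u,v,z): return onz(d,u*k,v*k,z).round(1)
print('cam',(-np.array(d['R']).T@np.array(d['t']).ravel()).round())
print('case -y corners', P(202,227,105),P(429,228,105))
print('bins top +y', P(213,272,110),P(427,272,110),'bottom',P(220,249,0),P(420,249,0), 'bins -y',P(225,380,110),P(427,379,110))
i=d['pixels'];hsv=cv2.cvtColor(i,cv2.COLOR_RGB2HSV)
m=cv2.inRange(hsv,(5,150,120),(18,255,255));m[:140]=0;m[160:]=0;m[:,:205]=0;m[:,260:]=0
x,y,w,h=cv2.boundingRect(cv2.findNonZero(m));print('mod box',x,y,w,h,onz(d,x,y+h/2,22).round(1),onz(d,x+w,y+h/2,22).round(1),onz(d,x+w/2,y+h,22).round(1))
# vertical profile for edges, original px
for u in (170,260): print(u,[int(v) for v in hsv[138:182,u,2]],[int(v) for v in hsv[138:182,u,1]])
# hook foot expected
s=sense();print('foot tip', P(396,256,323+12-162), 'rod bend')
print('grip top', P(395,455,323.1+11.7+30))
m=cv2.inRange(hsv,(50,120,40),(80,255,255));c=cv2.minAreaRect(cv2.findNonZero(m));print('spare',onz(d,*c[0],67).round(1))
```

```text
cam [688.  60. 465.]
case -y corners [525.6   4.5 105. ] [719.    7.9 105. ]
bins top +y [532.6 -33.5 110. ] [718.7 -29.4 110. ] bottom [495.2 -35.7   0. ] [719.  -30.8   0. ] bins -y [ 531.6 -139.2  110. ] [ 723.7 -133.9  110. ]
mod box 215 146 24 9 [628.3 -13.7  22. ] [667.9 -12.8  22. ] [648.  -20.7  22. ]
170 [89, 68, 52, 60, 65, 64, 61, 72, 156, 229, 239, 235, 233, 232, 233, 233, 233, 232, 234, 243, 208, 104, 90, 92, 93, 95, 96, 94, 96, 96, 95, 94, 95, 96, 93, 80, 184, 230, 203, 122, 50, 51, 49, 48] [14, 19, 25, 34, 20, 36, 25, 39, 108, 81, 66, 68, 69, 68, 67, 68, 69, 67, 66, 67, 69, 47, 164, 152, 137, 132, 135, 144, 135, 133, 132, 138, 137, 135, 129, 115, 187, 193, 188, 155, 97, 30, 16, 16]
260 [94, 71, 58, 67, 76, 68, 63, 78, 214, 239, 232, 231, 231, 231, 231, 231, 230, 231, 233, 243, 192, 88, 94, 97, 97, 95, 96, 93, 96, 96, 91, 92, 97, 97, 91, 93, 193, 231, 206, 124, 58, 62, 63, 64] [24, 32, 44, 42, 40, 41, 36, 39, 80, 70, 69, 70, 72, 71, 70, 70, 70, 67, 68, 69, 74, 67, 136, 118, 113, 121, 120, 118, 117, 114, 104, 103, 113, 113, 109, 126, 176, 185, 181, 138, 97, 33, 24, 32]
foot tip [690.9  -2.4 173. ] rod bend
grip top [690.4 -19.5 364.8]
spare [660.5 156.2  67. ]
```

>>> play_rows([
  [[0.002,0,0.01],[0,0,0],0],
  [[0,0,0.02],[0,0,0],0],
  [[0,0,0.025],[0,0,0],0],
  [[0,0,0.025],[0,0,0],0],
  [[0,0,0.025],[0,0,0],0],
  [[0,0,0.025],[0,0,0],0],
  [[0,0,0.02],[0,0,0],0],
  [[0,0,0.01],[0,0,0],0],
  [[0,0,0],[0,0,0],0],
])

```text
clock: 6.25
eef_pos: [688.7, -20.6, 161.4]
tcp_rot: [-3.139, -0.0, 1.591]
contact_force: [-0.2, 0.5, -0.6]
opening: 0.177
```

Run:
```python
from h import *
togo(690,-20,163,1.592)
d=snap('wrist','w3')
i=cv2.imread('pics/w3.png')[60:300,100:420];cv2.imwrite('pics/w3b.png',cv2.resize(i,(800,600),interpolation=cv2.INTER_CUBIC))
```

```text
t 6.25 pos [688.7 -20.6 161.4] rot [-3.139 -0.     1.591] F [-0.2  0.5 -0.6] open 0.177 q6 -0.05
 shift in present axes [ 0.5  1.3 -1.6] in final axes [ 0.5  1.3 -1.6] turn [-0.003 -0.    -0.001]
```

View pics/w3b.png

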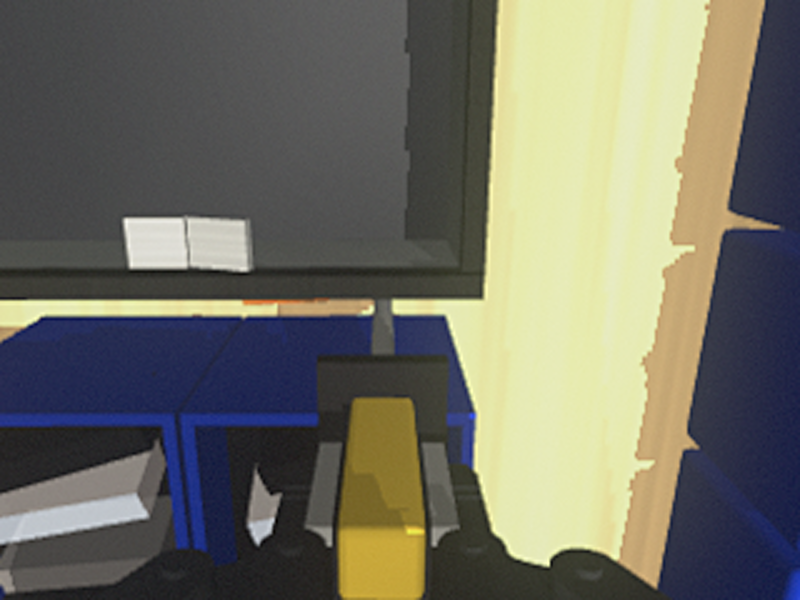

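The rod (385,310) is down in the gap, beyond the module (orange edge 245–370, row 302). There is no contact force, so I pull.

>>> play_rows([
  [[0,-0.006,0],[0,0,0],0],
  [[0,-0.006,0],[0,0,0],0],
  [[0,-0.006,0],[0,0,0],0],
  [[0,-0.008,0],[0,0,0],0],
  [[0,-0.01,0],[0,0,0],0],
  [[0,-0.014,0],[0,0,0],0],
  [[0,-0.014,0],[0,0,0],0],
  [[0,-0.014,0],[0,0,0],0],
  [[0,-0.014,0],[0,0,0],0],
  [[0,-0.014,0],[0,0,0],0],
  [[0,-0.014,0],[0,0,0],0],
  [[0,-0.014,0],[0,0,0],0],
  [[0,-0.014,0],[0,0,0],0],
  [[0,-0.014,0],[0,0,0],0],
  [[0,-0.014,0],[0,0,0],0],
  [[0,-0.014,0],[0,0,0],0],
  [[0,-0.012,0],[0,0,0],0],
  [[0,-0.01,0],[0,0,0],0],
  [[0,-0.006,0],[0,0,0],0],
  [[0,0,0],[0,0,0],0],
])

```text
clock: 8.3
eef_pos: [471.2, -24.7, 163.3]
tcp_rot: [-3.141, -0.0, 1.592]
contact_force: [-0.0, 0.6, -0.6]
opening: 0.18
```

Run:
```python
from h import *
togo(466,-25,163,1.592)
d=snap('top','t3');e=snap('side','s3')
for n,d in(('top',d),('side',e)):
    hsv=cv2.cvtColor(d['pixels'],cv2.COLOR_RGB2HSV);m=cv2.inRange(hsv,(6,150,60),(20,255,255))
    n_,l,s,c=cv2.connectedComponentsWithStats(m)
    for k in range(1,n_):
        if s[k][4]>15:
            w=onz(d,*c[k],18)
            if 300<w[0]<700 and abs(w[1])<150: print(n,s[k],c[k].round(1),w.round(1))
```

```text
t 8.3 pos [471.2 -24.7 163.3] rot [-3.141 -0.     1.592] F [-0.   0.6 -0.6] open 0.18 q6 -0.08
 shift in present axes [-0.2 -5.2  0.3] in final axes [-0.2 -5.2  0.3] turn [-0. -0. -0.]
top [258 207   5   8  30] [259.7 210.7] [437.8  -5.1  18. ]
side [235 209  12   9  61] [239.7 212.8] [444.4 -14.7  18. ]
```

>>> play_rows([
  [[0,0.004,0],[0,0,0],0],
  [[0,0,-0.015],[0,0,0],0],
  [[0,0,-0.03],[0,0,0],0],
  [[0,0,-0.035],[0,0,0],0],
  [[0,0,-0.035],[0,0,0],0],
  [[0,0,-0.03],[0,0,0],0],
  [[0,0,-0.015],[0,0,0.085],0],
  [[0,0,0],[0,0,0.085],0],
  [[-0.018,0.007,0],[0,0,0],0],
  [[-0.034,0.013,0],[0,0,0],0],
  [[-0.034,0.013,0],[0,0,0],0],
  [[-0.034,0.013,0],[0,0,0],0],
  [[-0.034,0.013,0],[0,0,0],0],
  [[-0.034,0.013,0],[0,0,0],0],
  [[-0.034,0.013,0],[0,0,0],0],
  [[-0.034,0.013,0],[0,0,0],0],
  [[-0.025,0.01,0],[0,0,0],0],
  [[-0.015,0.006,0],[0,0,0],0],
  [[0,0,0],[0,0,0],0],
  [[0,0,0],[0,0,0],0],
])

```text
clock: 10.4
eef_pos: [544.8, -333.7, 322.9]
tcp_rot: [-3.141, -0.001, 1.422]
contact_force: [-0.7, 0.7, -1.5]
opening: 0.18
```

Run:
```python
from h import *
togo(543.8,-334.7,319.3,1.422)
d=snap('wrist','w4');snap('top','t4');snap('side','s4')
i=cv2.imread('pics/w4.png')
j=cv2.resize(i[60:300,100:420],(800,600),interpolation=cv2.INTER_CUBIC);cv2.imwrite('pics/w4b.png',j)
```

```text
t 10.4 pos [ 544.8 -333.7  322.9] rot [-3.141e+00 -1.000e-03  1.422e+00] F [-0.7  0.7 -1.5] open 0.18 q6 -0.4
 shift in present axes [-1.1 -0.8  3.6] in final axes [-1.1 -0.8  3.6] turn [-0.001 -0.001 -0.   ]
```

View pics/w4b.png

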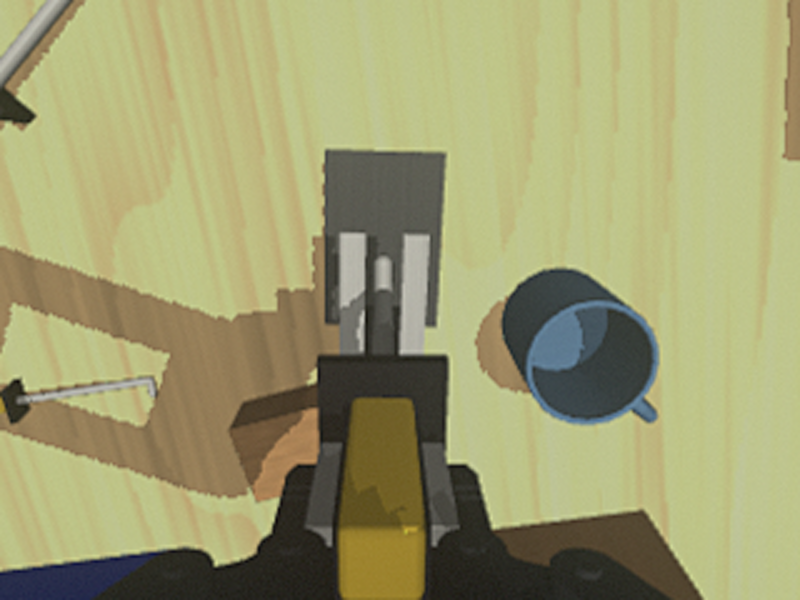

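The foot (383,260) lies between the two tines (339–366 and 403–430, tips at row 235), with the hook upright and square to the slot. I check the numbers and locate the module in the top picture.

Run:
```python
from h import *
d=load('w4');P=lambda u,v,z:onz(d,100+u*.4,60+v*.4,z)
a=(P(339,235,150)+P(430,235,150))/2;print('slot end',a.round(1)); u=np.array([.148,.989,0]);print('rack pt',(a-25*u).round(1))
f=P(383,256,322.9+11.7-162);print('foot tip',f.round(1),'axis',(f-18*u).round(1))
for n in('t4','s4'):
    d=load(n);hsv=cv2.cvtColor(d['pixels'],cv2.COLOR_RGB2HSV);m=cv2.inRange(hsv,(5,140,50),(20,255,255))
    k_,l,s,c=cv2.connectedComponentsWithStats(m)
    for k in range(1,k_):
        w=onz(d,*c[k],20)
        if s[k][4]>15 and 300<w[0]<700 and abs(w[1])<150:
            r=cv2.minAreaRect(np.argwhere(l==k)[:,::-1].astype(np.float32));b=np.array([onz(d,*p,20)[:2] for p in cv2.boxPoints(r)])
            print(n,s[k],w.round(1),b.round(1).tolist())
```

```text
slot end [ 551.1 -307.8  150. ]
rack pt [ 547.4 -332.6  150. ]
foot tip [ 549.6 -313.   172.6] axis [ 546.9 -330.8  172.6]
t4 [258 202   8  14  87] [444.  -11.2  20. ] [[466.1, -0.3], [465.6, -22.9], [423.7, -22.0], [424.1, 0.6]]
s4 [234 209  13   9  66] [444.  -15.3  20. ] [[426.0, -0.7], [465.6, -0.4], [464.4, -31.8], [425.5, -32.0]]
```

>>> play_rows([
  [[-0.001,0,0.015],[0,0,0],0],
  [[0,0,0.025],[0,0,0],0],
  [[0,0,0.03],[0,0,0],0],
  [[0,0,0.03],[0,0,0],0],
  [[0,0,0.025],[0,0,0],0],
  [[0,0,0.015],[0,0,0],0],
  [[0,0,0.007],[0,0,0],0],
  [[0,0,0],[0,0,0],0],
  [[0,0,0],[0,0,0],0],
])

```text
clock: 11.45
eef_pos: [545.2, -335.5, 177.1]
tcp_rot: [3.14, 0.001, 1.422]
contact_force: [0.0, -0.2, -1.1]
opening: 0.175
```

Run:
```python
from h import *
togo(543.8,-334.7,174.3,1.422)
```

```text
t 11.45 pos [ 545.2 -335.5  177.1] rot [3.140e+00 1.000e-03 1.422e+00] F [ 0.  -0.2 -1.1] open 0.175 q6 -0.41
 shift in present axes [ 0.6 -1.5  2.8] in final axes [ 0.6 -1.5  2.8] turn [ 0.001  0.001 -0.   ]
```

Lower 2 mm more, release, and rise.

>>> play_rows([
  [[0,0,0.002],[0,0,0],0],
  [[0,0,0],[0,0,0],0],
  [[0,0,0],[0,0,0],25],
  [[0,0,0],[0,0,0],40],
  [[0,0,0],[0,0,0],60],
  [[0,0,0],[0,0,0],60],
  [[0,0,-0.015],[0,0,0],60],
  [[0,0,-0.03],[0,0,0],60],
  [[0,0,-0.03],[0,0,0],60],
  [[0,0,-0.03],[0,0,0],60],
  [[0,0,0],[0,0,0],60],
])

```text
clock: 12.55
eef_pos: [546.7, -336.5, 285.4]
tcp_rot: [3.134, 0.003, 1.422]
contact_force: [0.1, 0.6, 0.3]
opening: 0.6
```

Run:
```python
from h import *
d=snap('wrist','w5')
i=cv2.imread('pics/w5.png')
hsv=cv2.cvtColor(i,cv2.COLOR_BGR2HSV);m=cv2.inRange(hsv,(22,120,165),(36,255,255));m[:,:200]=0;m[:,300:]=0
p=cv2.findNonZero(m);r=cv2.minAreaRect(p);print(r,onz(d,*r[0],216).round(1))
togo(444.5,-13,300,np.pi/2*0+0)
togo(444.5,-11.5,274,3.1416)
```

```text
((249.5, 200.0), (16.0, 17.0), 90.0) [ 546.5 -330.7  216. ]
t 12.6 pos [ 545.8 -336.   282.9] rot [3.137e+00 2.000e-03 1.422e+00] F [-0.1 -0.1 -0.5] open 0.596 q6 -0.41
 shift in present axes [ 304.3 -148.1  -18.5] in final axes [-101.3 -323.   -17.1] turn [ 0.006 -0.002  1.422]
t 12.6 pos [ 545.8 -336.   282.9] rot [3.137e+00 2.000e-03 1.422e+00] F [-0.1 -0.1 -0.5] open 0.596 q6 -0.41
 shift in present axes [ 305.9 -148.4    7.5] in final axes [101.3 324.5   8.9] turn [ 0.002  0.006 -1.72 ]
```

>>> play_rows([
  [[0.02,-0.01,0],[0,0,0],60],
  [[0.041,-0.02,0],[0,0,0],60],
  [[0.041,-0.02,0],[0,0,0],60],
  [[0.041,-0.02,0],[0,0,0],60],
  [[0.041,-0.02,0],[0,0,0],60],
  [[0.041,-0.02,0],[0,0,0],60],
  [[0.041,-0.02,0],[0,0,0],60],
  [[0.04,-0.018,0],[0,0,0],60],
  [[0,0,0],[0,0,-0.143],60],
  [[0,0,0],[0,0,-0.143],60],
  [[0,0,0.015],[0,0,-0.143],60],
  [[0,0,0.015],[0,0,-0.143],60],
  [[0,0,0.015],[0,0,-0.143],60],
  [[0,0,0.015],[0,0,-0.143],60],
  [[0,0,0.015],[0,0,-0.143],60],
  [[0,0,0.015],[0,0,-0.143],60],
  [[0,0,0.015],[0,0,-0.143],60],
  [[0,0,0.015],[0,0,-0.143],60],
  [[0,0,0],[0,0,-0.143],60],
  [[0,0,0],[0,0,-0.143],60],
])

```text
clock: 14.6
eef_pos: [442.7, -10.6, 158.4]
tcp_rot: [3.141, -0.002, -3.14]
contact_force: [0.3, -0.2, 0.1]
opening: 0.6
```

Run:
```python
from h import *
togo(444.5,-12,6,3.1416)
d=snap('wrist','w6');hsv=cv2.cvtColor(d['pixels'],cv2.COLOR_RGB2HSV);m=cv2.inRange(hsv,(5,140,50),(20,255,255))
k_,l,s,c=cv2.connectedComponentsWithStats(m)
for k in range(1,k_):
    if s[k][4]>300:
        r=cv2.minAreaRect(np.argwhere(l==k)[:,::-1].astype(np.float32));b=np.array([onz(d,*p,20)[:2] for p in cv2.boxPoints(r)]);print(s[k],onz(d,*r[0],20).round(1),b.round(1).tolist())
```

```text
t 14.6 pos [442.7 -10.6 158.4] rot [ 3.141e+00 -2.000e-03 -3.140e+00] F [ 0.3 -0.2  0.1] open 0.6 q6 -1.6
 shift in present axes [ -2.1  -1.4 152.4] in final axes [ -1.8  -1.4 152.4] turn [ 0.    -0.002  0.002]
[461 155  51  72 997] [448.1 243.5  20. ] [[409.2, 206.4], [409.0, 258.7], [490.5, 284.0], [490.7, 226.9]]
[243 168  21  38 666] [444.3 -11.4  20. ] [[423.8, -22.1], [423.7, -0.8], [465.8, -0.2], [465.8, -22.5]]
```

>>> play_rows([
  [[-0.002,-0.001,0.02],[0,0,0],60],
  [[0,0,0.03],[0,0,0],60],
  [[0,0,0.03],[0,0,0],60],
  [[0,0,0.03],[0,0,0],60],
  [[0,0,0.025],[0,0,0],60],
  [[0,0,0.012],[0,0,0],60],
  [[0,0,0.004],[0,0,0],60],
  [[0,0,0],[0,0,0],40],
  [[0,0,0],[0,0,0],10],
  [[0,0,0],[0,0,0],10],
  [[0,0,0],[0,0,0],10],
  [[0,0,0],[0,0,0],10],
], squeeze=40)

```text
clock: 15.85
eef_pos: [446.5, -11.7, 9.3]
tcp_rot: [-3.142, 0.002, 3.138]
contact_force: [-1.4, -1.2, 8.8]
opening: 0.245
```

Run:
```python
from h import *
togo(444.5,-12,155,3.1416)
# lid edge from s4/t4 : case-frame geometry, centre (620.3,106.2) yaw .02
C=np.array([620.3,106.2,0]);R=Ro.from_euler('z',.02).as_matrix()
d=load('t4');e=load('s4')
for q in(1.3,1.35,1.4,1.45,1.5,1.55):
    P=[C+R@np.array([x,100-200*np.cos(q)+12*np.sin(q),105+200*np.sin(q)+12*np.cos(q)]) for x in(-95,95)]
    T=C+R@np.array([0,100-160*np.cos(q)+42*np.sin(q),105+160*np.sin(q)+42*np.cos(q)])
    print(q,[np.round(proj(c,p),1).tolist() for c in(d,e) for p in P+[T]])
for c in(d,e):
    h=cv2.cvtColor(c['pixels'],cv2.COLOR_RGB2HSV);m=cv2.inRange(h,(0,150,70),(6,255,255))|cv2.inRange(h,(176,150,70),(180,255,255))
    k_,l,s,cc=cv2.connectedComponentsWithStats(m);print([(s[k].tolist(),cc[k].round(1).tolist()) for k in range(1,k_) if s[k][4]>20])
```

```text
t 15.85 pos [446.5 -11.7   9.3] rot [-3.142e+00  2.000e-03  3.138e+00] F [-1.4 -1.2  8.8] open 0.245 q6 -1.6
 shift in present axes [   1.7   -0.3 -145.7] in final axes [   2.    -0.3 -145.7] turn [-0.     0.002 -0.004]
1.3 [[190.3, 173.9], [188.3, 99.9], [176.6, 140.0], [258.3, 109.3], [318.2, 104.5], [285.1, 107.2]]
1.35 [[186.3, 174.0], [184.3, 99.9], [173.4, 140.1], [257.8, 106.8], [317.5, 102.2], [284.5, 105.7]]
1.4 [[182.2, 174.1], [180.3, 99.9], [170.3, 140.3], [257.3, 104.5], [316.7, 99.9], [284.0, 104.3]]
1.45 [[178.2, 174.2], [176.3, 100.0], [167.3, 140.5], [256.8, 102.3], [316.0, 97.8], [283.5, 103.0]]
1.5 [[174.1, 174.3], [172.4, 100.1], [164.3, 140.8], [256.3, 100.3], [315.2, 95.8], [282.9, 101.8]]
1.55 [[170.2, 174.5], [168.5, 100.3], [161.4, 141.1], [255.8, 98.4], [314.3, 94.0], [282.4, 100.8]]
[([173, 128, 6, 24, 111], [175.3, 139.2])]
[]
```

>>> play_rows([
  [[0,0,-0.015],[0,0,0],10],
  [[0,0,-0.03],[0,0,0],10],
  [[0,0,-0.035],[0,0,0],10],
  [[0,0,-0.035],[0,0,0],10],
  [[0,0,-0.03],[0,0,0],10],
  [[-0.01,0.006,-0.011],[0,0,0],10],
  [[-0.024,0.014,0],[0,0,0],10],
  [[-0.028,0.016,0],[0,0,0],10],
  [[-0.028,0.016,0],[0,0,0],10],
  [[-0.028,0.016,0],[0,0,0],10],
  [[-0.02,0.012,0],[0,0,0],10],
  [[-0.006,0.004,0],[0,0,0],10],
  [[0,0,0],[0,0,0],10],
  [[0,0,0],[0,0,0],10],
])

```text
clock: 17.25
eef_pos: [588.8, 71.3, 164.2]
tcp_rot: [-3.141, -0.001, 3.138]
contact_force: [0.4, 0.2, -0.7]
opening: 0.249
```

Run:
```python
from h import *
togo(590,72,55.5,3.1416)
d=snap('wrist','w7');cv2.imwrite('pics/w7b.png',cv2.resize(cv2.imread('pics/w7.png'),(640,480)))
```

```text
t 17.25 pos [588.8  71.3 164.2] rot [-3.141e+00 -1.000e-03  3.138e+00] F [ 0.4  0.2 -0.7] open 0.249 q6 -1.45
 shift in present axes [ -1.3   0.7 108.7] in final axes [ -1.2   0.7 108.7] turn [-0.    -0.001 -0.004]
```

View pics/w7b.png

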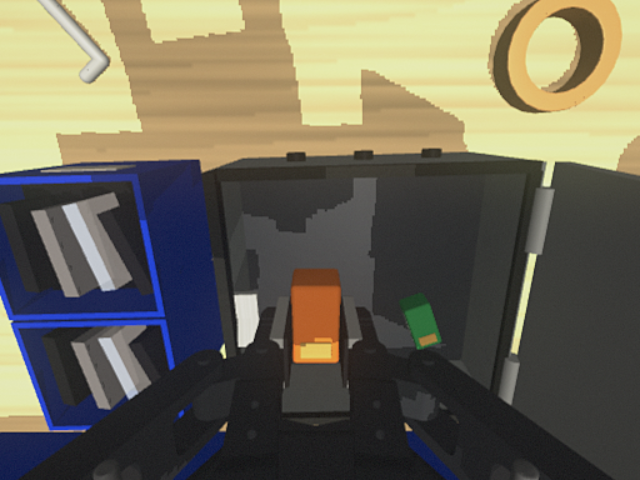

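The module (316,315) is held level in the jaws over the case, with the green one at (422,320), well to the side; lower and let go.

>>> play_rows([
  [[0,0,0.02],[0,0,0],10],
  [[0,0,0.025],[0,0,0],10],
  [[0,0,0.025],[0,0,0],10],
  [[0,0,0.02],[0,0,0],10],
  [[0,0,0.012],[0,0,0],10],
  [[0,0,0.005],[0,0,0],10],
  [[0,0,0],[0,0,0],10],
  [[0,0,0],[0,0,0],10],
  [[0,0,0],[0,0,0],30],
  [[0,0,0],[0,0,0],45],
  [[0,0,0],[0,0,0],50],
  [[0,0,0],[0,0,0],50],
  [[0,0,-0.015],[0,0,0],50],
  [[0,0,-0.025],[0,0,0],50],
  [[0,0,-0.03],[0,0,0],50],
  [[0,0,-0.04],[0,0,0],50],
  [[0,0,-0.04],[0,0,0],50],
  [[0,0,-0.04],[0,0,0],0],
  [[0,0,0],[0,0,0],0],
])

```text
clock: 19.2
eef_pos: [593.1, 72.2, 254.6]
tcp_rot: [3.14, 0.01, 3.138]
contact_force: [1.3, 0.5, -0.4]
opening: 0.171
```

Run:
```python
from h import *
togo(570,240,360,3.1416)
d=snap('wrist','w8');hsv=cv2.cvtColor(d['pixels'],cv2.COLOR_RGB2HSV);m=cv2.inRange(hsv,(5,150,50),(18,255,255))
k_,l,s,c=cv2.connectedComponentsWithStats(m)
for k in range(1,k_):
    if s[k][4]>150: print(s[k],onz(d,*c[k],66).round(1))
e=snap('top','t8');m=cv2.inRange(cv2.cvtColor(e['pixels'],cv2.COLOR_RGB2HSV),(0,150,70),(6,255,255));m[:,240:]=0
p=cv2.findNonZero(m);print(cv2.boundingRect(p) if p is not None else None)
```

```text
t 19.2 pos [593.1  72.2 254.6] rot [3.14  0.01  3.138] F [ 1.3  0.5 -0.4] open 0.171 q6 -1.45
 shift in present axes [  22.6  167.9 -105.4] in final axes [  23.1  167.8 -105.4] turn [ 0.001  0.01  -0.004]
[243 153  18  33 495] [586.6  70.   66. ]
None
```

The module lies in the case near (587,70). Next, the lid at about 1.32 rad: go over it and down on its outer side, beside the T-handle at x≈550.

>>> play_rows([
  [[0,0,-0.03],[0,0,0],0],
  [[0,0,-0.035],[0,0,0],0],
  [[0.005,0.015,-0.025],[0,0,0],0],
  [[0.01,0.035,0],[0,0,0],0],
  [[0.01,0.04,0],[0,0,0],0],
  [[0.01,0.04,0],[0,0,0],0],
  [[0.005,0.025,0],[0,0,0],0],
  [[0,0.005,0],[0,0,0],0],
  [[0,0,0.02],[0,0,0],0],
  [[0,0,0.03],[0,0,0],0],
  [[0,0,0.02],[0,0,0],0],
  [[0,0,0],[0,0,0],0],
  [[0,0,0],[0,0,0],0],
])

```text
clock: 20.6
eef_pos: [550.6, 231.2, 267.0]
tcp_rot: [-3.141, -0.001, 3.137]
contact_force: [-0.2, 0.7, 0.3]
opening: 0.0
```

Run:
```python
from h import *
togo(550,230,275,3.1416)
snap('wrist','w9');
p=None
for q in np.arange(1.4,-.01,-.1):
    y=104.8+100-170*np.cos(q)+12*np.sin(q)+12; z=105+170*np.sin(q)+12*np.cos(q); print(round(q,2),round(y,1),round(z,1),None if p is None else (round(y-p[0],1),round(z-p[1],1))); p=(y,z)
```

```text
t 20.6 pos [550.6 231.2 267. ] rot [-3.141e+00 -1.000e-03  3.137e+00] F [-0.2  0.7  0.3] open 0.0 q6 -1.17
 shift in present axes [ 0.6 -1.2 -7.9] in final axes [ 0.6 -1.2 -8. ] turn [-0.001 -0.001 -0.004]
1.4 199.7 274.6 None
1.3 182.9 272.0 (np.float64(-16.8), np.float64(-2.6))
1.2 166.4 267.8 (np.float64(-16.5), np.float64(-4.2))
1.1 150.4 261.9 (np.float64(-16.0), np.float64(-5.8))
1.0 135.0 254.5 (np.float64(-15.3), np.float64(-7.4))
0.9 120.5 245.6 (np.float64(-14.5), np.float64(-8.9))
0.8 107.0 235.3 (np.float64(-13.6), np.float64(-10.3))
0.7 94.5 223.7 (np.float64(-12.5), np.float64(-11.6))
0.6 83.3 210.9 (np.float64(-11.2), np.float64(-12.8))
0.5 73.4 197.0 (np.float64(-9.9), np.float64(-13.9))
0.4 64.9 182.3 (np.float64(-8.5), np.float64(-14.8))
0.3 57.9 166.7 (np.float64(-7.0), np.float64(-15.6))
0.2 52.6 150.5 (np.float64(-5.4), np.float64(-16.2))
0.1 48.8 133.9 (np.float64(-3.7), np.float64(-16.6))
-0.0 46.8 117.0 (np.float64(-2.0), np.float64(-16.9))
```

View pics/w9.png

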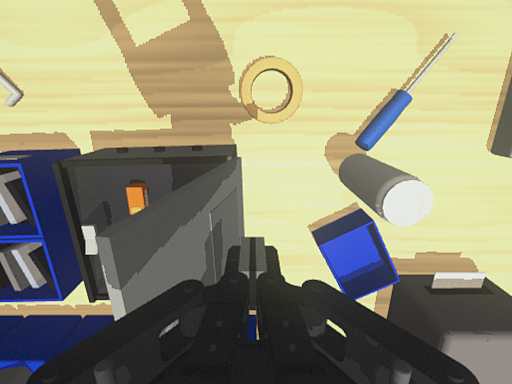

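>>> play_rows([
  [[0,-0.016,0],[0,0,0],0],
  [[0,-0.016,0],[0,0,0],0],
  [[0,-0.016,0],[0,0,0],0],
  [[0,-0.016,0.002],[0,0,0],0],
  [[0,-0.016,0.005],[0,0,0],0],
  [[0,-0.015,0.007],[0,0,0],0],
  [[0,-0.0145,0.009],[0,0,0],0],
  [[0,-0.0135,0.01],[0,0,0],0],
  [[0,-0.0125,0.012],[0,0,0],0],
  [[0,-0.011,0.013],[0,0,0],0],
  [[0,-0.01,0.014],[0,0,0],0],
  [[0,0,0],[0,0,0],0],
  [[0,0,0],[0,0,0],0],
])

```text
clock: 21.95
eef_pos: [549.5, 75.2, 194.5]
tcp_rot: [-3.141, -0.002, 3.137]
contact_force: [0.4, -0.3, 0.8]
opening: 0.002
```

Run:
```python
from h import *
togo(550,74,197,3.1416)
d=snap('side','s10');snap('top','t10');h=cv2.cvtColor(d['pixels'],cv2.COLOR_RGB2HSV)
m=cv2.inRange(h,(0,150,70),(6,255,255));k_,l,s,c=cv2.connectedComponentsWithStats(m);print([(s[k].tolist(),c[k].round(1).tolist()) for k in range(1,k_) if s[k][4]>15])
C=np.array([620.3,106.2,0]);R=Ro.from_euler('z',.02).as_matrix()
for q in np.arange(0,1,.1):
    print(round(q,1),proj(d,C+R@np.array([0,100-160*np.cos(q)+42*np.sin(q),105+160*np.sin(q)+42*np.cos(q)])).round(1))
```

```text
t 21.95 pos [549.5  75.2 194.5] rot [-3.141e+00 -2.000e-03  3.137e+00] F [ 0.4 -0.3  0.8] open 0.002 q6 -1.43
 shift in present axes [-0.5 -1.2 -2.5] in final axes [-0.5 -1.2 -2.5] turn [-0.    -0.002 -0.004]
[([282, 145, 20, 5, 86], [291.8, 147.1])]
0.0 [291.8 168.7]
0.1 [292.  164.1]
0.2 [292.  159.3]
0.3 [291.9 154.3]
0.4 [291.7 149.1]
0.5 [291.4 143.8]
0.6 [290.9 138.5]
0.7 [290.3 133.3]
0.8 [289.6 128.2]
0.9 [288.9 123.3]
```

>>> play_rows([
  [[0,-0.0085,0.0145],[0,0,0],0],
  [[0,-0.007,0.0155],[0,0,0],0],
  [[0,-0.0055,0.016],[0,0,0],0],
  [[0,-0.0035,0.0165],[0,0,0],0],
  [[0,-0.001,0.006],[0,0,0],0],
  [[0,0,0],[0,0,0],0],
  [[0,0,0],[0,0,0],0],
  [[0,0,-0.03],[0,0,0],0],
  [[0,0,-0.04],[0,0,0],30],
  [[0,0,-0.04],[0,0,0],50],
  [[0,0,-0.02],[0,0,0],50],
  [[0,0,0],[0,0,0],50],
])

```text
clock: 23.25
eef_pos: [552.2, 50.4, 261.4]
tcp_rot: [3.141, 0.008, 3.138]
contact_force: [-0.7, 0.4, -0.1]
opening: 0.502
```

Run:
```python
from h import *
d=snap('side','s11');w=snap('wrist','w11');e=snap('top','t11')
C=np.array([620.3,106.2,0]);R=Ro.from_euler('z',.02).as_matrix();q=.025
T=C+R@np.array([0,100-160*np.cos(q)+42*np.sin(q),105+160*np.sin(q)+42*np.cos(q)]);print('T pred',T.round(1))
for n,c in(('side',d),('wrist',w),('top',e)):
    h=cv2.cvtColor(c['pixels'],cv2.COLOR_RGB2HSV);m=cv2.inRange(h,(0,140,60),(6,255,255))
    k_,l,s,cc=cv2.connectedComponentsWithStats(m)
    for k in range(1,k_):
        if s[k][4]>40 and s[k][4]<6000:
            r=cv2.minAreaRect(np.argwhere(l==k)[:,::-1].astype(np.float32));b=[onz(c,*p,154)[:2].round(1).tolist() for p in cv2.boxPoints(r)]
            print(n,s[k],cc[k].round(1),'pred',proj(c,T).round(1),'top z154',onz(c,*r[0],154).round(1),b)
togo(T[0],T[1],138,3.1416)
cv2.imwrite('pics/w11b.png',cv2.resize(cv2.imread('pics/w11.png'),(640,480)))
```

```text
T pred [621.5  47.3 151. ]
side [282 165  20   5  95] [291.7 167. ] pred [291.9 167.6] top z154 [619.9  47.1 154. ] [[591.2, 59.4], [652.3, 52.4], [648.5, 35.0], [588.0, 41.8]]
wrist [244 231  19  54 662] [252.5 257.2] pred [251.  255.9] top z154 [621.5  49.  154. ] [[653.2, 38.1], [590.1, 46.0], [592.0, 59.1], [655.5, 52.3]]
t 23.4 pos [549.5  50.1 256.5] rot [ 3.142 -0.     3.138] F [ 0.1 -1.6 -0.8] open 0.499 q6 -1.48
 shift in present axes [-72.   -2.5 118.4] in final axes [-72.   -2.8 118.5] turn [ 0.    -0.    -0.004]
```

View pics/w11b.png

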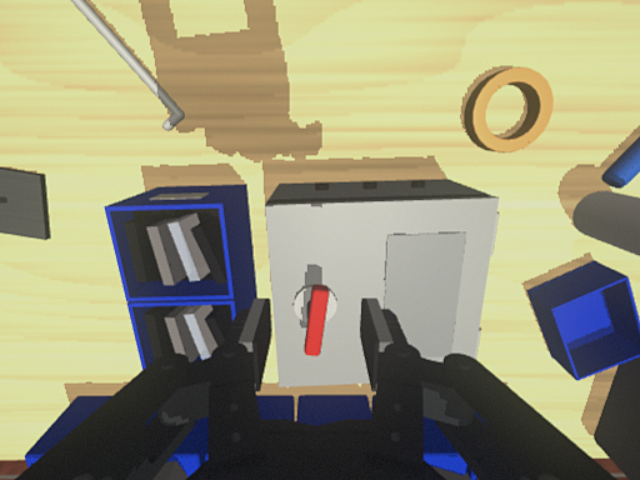

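The lid is down on its gasket. The bar centre is at about (621.5,48), at wrist (316,320), and about 0.13 rad turned. Grip and turn it.

>>> play_rows([
  [[-0.02,-0.001,0],[0,0,0],50],
  [[-0.03,-0.001,0],[0,0,0],50],
  [[-0.022,0,0],[0,0,0.11],50],
  [[0,0,0.02],[0,0,0],50],
  [[0,0,0.03],[0,0,0],50],
  [[0,0,0.03],[0,0,0],50],
  [[0,0,0.025],[0,0,0],50],
  [[0,0,0.015],[0,0,0],50],
  [[0,0,0.003],[0,0,0],50],
  [[0,0,0],[0,0,0],30],
  [[0,0,0],[0,0,0],0],
  [[0,0,0],[0,0,0],0],
  [[0,0,0],[0,0,0],0],
  [[0,0,0],[0,0,0],0],
], squeeze=50)

```text
clock: 24.8
eef_pos: [622.7, 49.6, 134.8]
tcp_rot: [3.138, 0.002, 3.027]
contact_force: [1.9, 11.2, -4.8]
opening: 0.159
```

Run:
```python
from h import *
togo(621.5,48,134,3.026);togo(621.5,48,134,1.6)
```

```text
t 24.8 pos [622.7  49.6 134.8] rot [3.138e+00 2.000e-03 3.027e+00] F [ 1.9 11.2 -4.8] open 0.159 q6 -1.38
 shift in present axes [ 1.  -1.8  0.8] in final axes [ 1.  -1.8  0.8] turn [0.003 0.002 0.001]
t 24.8 pos [622.7  49.6 134.8] rot [3.138e+00 2.000e-03 3.027e+00] F [ 1.9 11.2 -4.8] open 0.159 q6 -1.38
 shift in present axes [ 1.  -1.8  0.8] in final axes [-1.6 -1.2  0.8] turn [ 4.000e-03 -1.000e-03  1.427e+00]
```

>>> play_rows([
  [[0,0.0015,0],[0,0,0],0],
  [[0,0,0],[0,0,0.08],0],
  [[0,0,0],[0,0,0.1],0],
  [[0,0,0],[0,0,0.1],0],
  [[0,0,0],[0,0,0.1],0],
  [[0,0,0.0005],[0,0,0.1],0],
  [[0,0,0.0005],[0,0,0.1],0],
  [[0,0,0.0005],[0,0,0.1],0],
  [[0,0,0.0005],[0,0,0.1],0],
  [[0,0,0.0005],[0,0,0.1],0],
  [[0,0,0.0005],[0,0,0.1],0],
  [[0,0,0.0005],[0,0,0.1],0],
  [[0,0,0.0005],[0,0,0.1],0],
  [[0,0,0],[0,0,0.1],0],
  [[0,0,0],[0,0,0],0],
])

```text
clock: 26.3
eef_pos: [622.0, 48.4, 130.9]
tcp_rot: [3.141, 0.001, 1.746]
contact_force: [-3.8, -5.2, 1.8]
opening: 0.153
```

Run:
```python
from h import *
togo(621.5,49,130,1.59);print(sense()['wrist_torque'])
```

```text
t 26.3 pos [622.   48.4 130.9] rot [3.141e+00 1.000e-03 1.746e+00] F [-3.8 -5.2  1.8] open 0.153 q6 -0.1
 shift in present axes [ 0.7 -0.4  0.9] in final axes [ 0.6 -0.5  0.9] turn [0.    0.001 0.156]
[-0.8153375   0.55322328 -0.23879484]
```

>>> play_rows([
  [[0,0,0],[0,0,0.06],0],
  [[0,0,0],[0,0,0.05],0],
  [[0,0,0],[0,0,0],0],
  [[0,0,0],[0,0,0],0],
])

```text
clock: 26.7
eef_pos: [622.0, 48.3, 130.9]
tcp_rot: [3.142, 0.001, 1.641]
contact_force: [-3.5, -5.3, 3.7]
opening: 0.154
```

Run:
```python
from h import *
togo(621.5,49,130,1.59);print(sense()['wrist_torque'])
```

```text
t 26.7 pos [622.   48.3 130.9] rot [3.142e+00 1.000e-03 1.641e+00] F [-3.5 -5.3  3.7] open 0.154 q6 0.01
 shift in present axes [ 0.7 -0.4  0.9] in final axes [ 0.7 -0.4  0.9] turn [0.    0.001 0.051]
[-0.74899934  0.60365988  0.320544  ]
```

The torque about z now shows the stop. Release, rise and check.

>>> play_rows([
  [[0,0,0],[0,0,0],20],
  [[0,0,0],[0,0,0],45],
  [[0,0,0],[0,0,0],50],
  [[0,0,0],[0,0,0],50],
  [[0,0,-0.02],[0,0,0],50],
  [[0,0,-0.03],[0,0,0],50],
  [[-0.01,-0.02,-0.04],[0,0,0],50],
  [[-0.02,-0.04,-0.04],[0,0,0],50],
  [[-0.02,-0.04,-0.04],[0,0,0],50],
  [[0,-0.04,-0.02],[0,0,0],50],
  [[0,0,0],[0,0,0],50],
  [[0,0,0],[0,0,0],50],
])

```text
clock: 27.9
eef_pos: [498.8, -2.6, 307.4]
tcp_rot: [3.139, 0.0, 1.638]
contact_force: [-0.4, -0.3, -0.7]
opening: 0.501
```

Run:
```python
from h import *
s=sense();print(s['clock'],s['eef_pos'].round(),s['contact_force'].round(1))
d=snap('side','s12');w=snap('wrist','w12');e=snap('top','t12')
C=np.array([620.3,106.2,0]);R=Ro.from_euler('z',.02).as_matrix()
for n,c in(('side',d),('wrist',w),('top',e)):
    h=cv2.cvtColor(c['pixels'],cv2.COLOR_RGB2HSV);m=cv2.inRange(h,(0,140,60),(6,255,255))
    k_,l,s,cc=cv2.connectedComponentsWithStats(m)
    for k in range(1,k_):
        if 30<s[k][4]<6000:
            r=cv2.minAreaRect(np.argwhere(l==k)[:,::-1].astype(np.float32));b=np.array([onz(c,*p,154)[:2] for p in cv2.boxPoints(r)])
            es=[(b[(i+1)%4]-b[i]) for i in range(4)];L=max(es,key=np.linalg.norm)
            print(n,s[k],onz(c,*r[0],154).round(1),'latch',(0.02-np.arctan2(L[1],L[0]))%np.pi, np.linalg.norm(L))
a=load('s11')
i=np.hstack([cv2.resize(x['pixels'][120:240,225:345,::-1],(400,400),interpolation=cv2.INTER_CUBIC) for x in(a,d)])
j=cv2.resize(e['pixels'][90:215,170:400,::-1],(800,200*2),interpolation=cv2.INTER_CUBIC)[:200] if 0 else cv2.resize(w['pixels'][:,:,::-1],(267,200))
k=cv2.resize(e['pixels'][140:190,320:420,::-1],(400,200));o=np.zeros((600,800,3),'uint8');o[:400]=i;o[400:,:267]=j;o[400:,400:]=k;cv2.imwrite('pics/fin.png',o)
```

```text
27.9 [499.  -3. 307.] [-0.4 -0.3 -0.7]
side [288 161   8  16  66] [619.6  42.2 154. ] latch 1.5525686194160735 67.33525305339867
wrist [358 113  18  58 689] [620.6  49.3 154. ] latch 1.4771139091933239 62.28756694520126
```

View pics/fin.png

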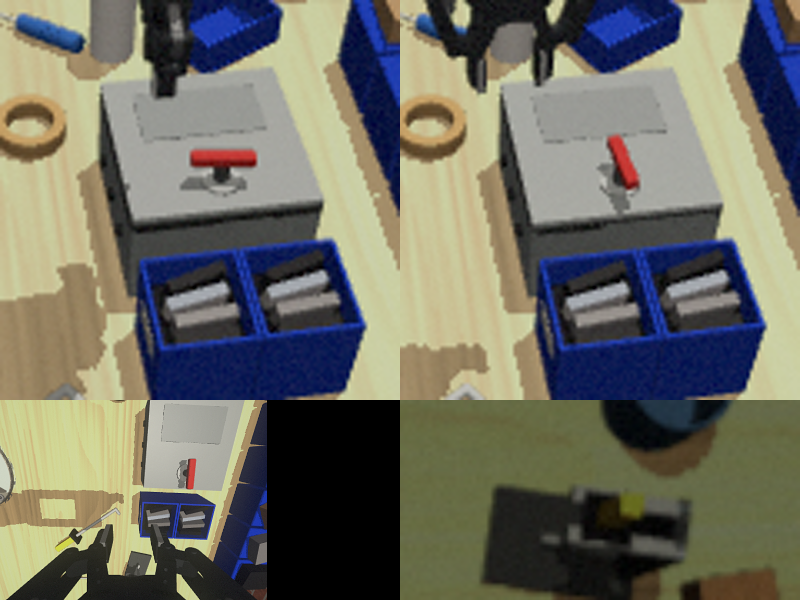

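The final view shows the T-bar across the lid (latch ≈1.48). The front lid edge is lower than before (right panel row ≈225 against ≈215), and the hook is on its rack as at the start. I hand in.

```bash
python3 -c "
from rig import *
print(sign_off())"
```

```text
the job is handed in; nothing more can be done
None
```

I did the whole job and handed it in at about 28 s; `sign_off` gives no verdict. I hooked the orange module out of the gap, hung the hook back on the rack, laid the module in the case, shut the lid and turned the T-handle to its stop.

**Last checks:**
- **T-handle:** about 1.48 rad in the wrist picture. The coarser side picture gave 1.55, which is past the 1.5 stop, so I put that down to pixel error.
- **Lid:** the front edge stood visibly lower than when the lid rested on the gasket. I did not measure the lid angle itself.
- **Hook:** right after release its grip top measured about (546.5, -330.7), against (547, -331) at the start. It still looked the same in the last top picture.
- **Module:** it measured about (587, 70) inside the case before the lid shut, and could not be seen after that.
- **Arm:** clear of everything, with contact force about zero.
- **Loose things:** the green module, tape, can, mug and the rest looked unmoved, but I did not measure them at the end.

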